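Step a board carrier under a fixed inspection pointer

TASK

Take hold of the leaning handle plate of the sliding board carrier and bring the round can on the circuit board under the tip of the fixed pointer, so that the tip stands over the can's middle, and let it stand still there for at least a second. Then step the carrier on until the middle of the tall square relay is under the pointer, let go and leave it there. Do not touch the components with the gripper, and leave the other things on the bench where they lie.

Things in the scene. Friction and masses are not known exactly. Their poses are not given: they have to be found in the camera images.
- handle: bare-metal handle plate on the carrier's left edge (robot's left), 110 mm wide (its x), 10 mm thick (its y), leaning 30 deg outwards, top to the left. Origin: grip point, mid-width, mid-thickness, 25 mm below the upper edge, 106 mm above the table; 45 mm of free plate below it. z runs up the plate, y is its normal (left and down), x level along slide_x. Never moves up, down or in yaw
- slide_y (a joint): cross slide position in m, -0.085 to 0.085, 0 in the middle, growing to the robot's left, level, square to slide_x; about 2 N of friction, stays where it is left
- slide_x (a joint): carrier position on the cross slide in m, -0.1 to 0.1, 0 in the middle, growing away from the robot, level and square to slide_y; about 2 N of friction, stays where it is left
- board (a point): centre of the top of the green 110 mm square circuit board, 68 mm above the table. It is fixed on a stiffly clamped round turntable (160 mm across) on the carrier, at any angle. It lies 45 mm farther along slide_x than the handle's origin and 138 mm to its right. The three tall components stand 40 mm from here, at 0, 125 and 240 deg from this point's x axis (can, relay, spacer)
- pointer_tip (a point): tip of the fixed slanted needle pointer, 100 mm above the table, 12 mm above the components' tops. The needle rises away from the robot to an arm 200 mm high on a post about 210 mm behind the tip
- round_can: round can 26 mm across, 20 mm high, metal with a dark sleeve; soldered upright on the board. Origin: centre of its underside, 68 mm above the table; z up
- square_relay: square relay block 26 x 26 mm, 20 mm high; soldered upright on the board. Origin: centre of its underside, 68 mm above the table; z up
- hex_spacer: six-sided metal spacer 26 mm across flats, 20 mm high, also on the board; not to be brought anywhere. Origin: centre of its underside; z up
- screwdriver: bystander: screwdriver on the pink foam mat at the robot's right. Origin: underside
- cutters: bystander: side cutters, 160 mm long, on the pink mat. Origin: underside at the pivot
- enclosure: bystander: open black box 150 x 110 x 50 mm at the left. Origin: centre of its underside
- screw_jar: bystander: clear jar with a metal cap, 64 mm across, 75 mm high, at the right. Origin: centre of its underside
- wrench: bystander: wrench 150 mm long lying left of the stage. Origin: underside
- parts_tray: bystander: white divided tray 110 x 150 x 30 mm at the left. Origin: centre of its underside

How it is judged:
On the way, in this order (a step that is already met when the one before it is completed fails the run):
1. the gripper has hold of the leaning handle plate (contact force between the fingers and handle above 1.5 N), for 0.1 s.
2. the round can stands still under the pointer tip, its middle within 7 mm of it sideways, for 0.7 s (horizontal distance between round_can and pointer_tip below 0.007 m and linear speed of round_can below 0.01 m/s), for 0.7 s.
At the end, for the whole second after the job is handed in: the square relay stands still under the pointer tip, its middle within 7 mm of it sideways (horizontal distance between square_relay and pointer_tip below 0.007 m and linear speed of square_relay below 0.01 m/s); the robot touches nothing.
It fails at once if a component is touched by the robot (contact force between any of the fingers, the arm and round_can above 0.5 N or contact force between any of the fingers, the arm and square_relay above 0.5 N or contact force between any of the fingers, the arm and hex_spacer above 0.5 N).
It fails at once if another thing on the bench is moved by more than 30 mm (distance of any of screwdriver, cutters, enclosure, screw_jar, wrench, parts_tray from where it was at the start of the episode above 0.03 m).
It also fails if it takes over 51 s, if anything falls off the work surface, if the arm or the gripper's body presses on something with over 40 N, if the wrist force passes 120 N, or if a joint passes its speed limit or range.

ROBOT

A 6-joint arm with a two-finger parallel gripper is mounted at the origin on the work surface. World frame = base frame: x ahead of the robot, y to its left, z up, the work surface at z = 0. Lengths are in m, angles in rad, forces in N, time in s.
With the tool pointing down it reaches from about 0.3 to 0.775 m from the base axis. Payload 14.6 kg.
Tool frame: the origin (TCP) lies midway between the tips of the shut fingers; the grasp point (between the pads) lies 19 mm behind it (r.tcp_to_grasp is the z of the grasp point in the tool frame, in m); z points along the fingers, y is the line along which they close (so a half turn about z gives the same grasp; the last joint's range is limited). The gripper opens to 85 mm and grips with 20 to 120 N. Pads are 22 mm wide; open, the fingers measure 114 mm over their backs; the gripper's body (76 mm by 85 mm) begins 54 mm behind the grasp point. The pads swing forward as they close: fully open they stand 13 mm farther back than shut.
Start: joints at [-1.401, 0.3, 1.521, -0, 1.321, -0.067], TCP at [0.129, -0.535, 0.205] pointing down, gripper open.
Joint ranges: [-3.03, 3.03], [-0.79, 2.21], [0.23, 2.52], [-1.04, 4.18], [0, 3.07], [-2.55, 2.55]. Speed limits (rad/s): [2.22, 2.22, 2.57, 3.14, 3.14, 3.14].

INTERFACE

Orientations are given as a 3x3 rotation matrix whose columns are the frame's x, y, z axes.
In Python, from plant import r gives the robot as it stands. The module is installed in compiled form; this text tells all that it offers.
- The arm moves only by the shell command python3 -m creep 'ROWS'. ROWS is a JSON object of lists of equal length, an entry for each row: "fingers": the finger opening in cm, from 0 to 8.54; "travel": the shift along the tool's x, y, z in cm, a list of three; "twist": the turn about the tool's z in degrees. In form: {"fingers": [fingers, ...], "travel": [[x, y, z], ...], "twist": [twist, ...]}. A call has 1 to 12 rows; each row shifts and turns the commanded pose from where the row before left it, along the tool's axes as they then stand; what a row does not reach is not made up. A row lasts 1/8 s, in which the tool goes at most 62.5 mm and 10.7 degrees, less where a joint would pass 70% of its speed; a pose out of reach is approached as far as the arm can. A call is refused whole if a number of a shift passes 6.25 or a number of a turn 10.7, either way. A call with a gripper value outside its range is refused whole. The fingers move at their own pace and stop on an object; the grip force is fixed at half the most. Time passes only in rows, so rows that do not move let the fingers close. It gives the time, the measured TCP pose, the force, the opening and the grip force at its end, in the units of the state.
- r.sense(): the state, without advancing time (a new reading comes with each control period).
- r.grab_frame(name): name is "side" or "top" or "wrist"; returns a dict with "img" (384x512x3 uint8, blue, green, red), "fx", "fy", "cx", "cy" (pixels), "rvec" (rotation vector, rad) and "tvec" (3), from world to camera coordinates, as OpenCV has them. Camera axes: x right, y down, z forward; pixel columns grow to the right and rows downward; lengths in m; the calibration is good to about 2 mm. A picture is of the moment at which its call begins. There is no depth.
- r.job_done(): hands the job in; it is judged then, once.
The state is a dict: "time_s": time; "joint_pos": joint angles; "joint_vel": joint speeds; "joint_efforts": joint torques, N m; "position": TCP position; "ee_rot": TCP orientation; "ft_force": force on the tool from outside, world axes, zero at the start; "wrist_torque": the same for the moment, N m; "width": finger opening in m; "finger_force": force on a finger pad.
Only numpy, scipy, OpenCV 4.12 (cv2) and the standard library are available. Lean on these libraries where they do the work, as an engineer would, in place of code of your own. Each camera call takes 0.05 s, during which the arm holds its last target. There are 200 camera calls.

## Working session

There is one attempt and no reset: what is moved stays moved. The work goes in short steps, Python scripts to look and compute and a shell command to move; the robot and the scene stay as the last step left them, time stands still between calls to the robot, and variables do not carry over. Pictures are saved under pics/ and viewed, at most 10 in all, crops included, and the job is handed in when it is done.

```bash
mkdir -p pics; cat > h.py <<'E'
import cv2, numpy as np
from plant import r
def snap(n,f):
    g=r.grab_frame(n); cv2.imwrite('pics/'+f+'.png',g['img']); np.savez('pics/'+f+'.npz',**{k:np.array(v) for k,v in g.items()}); return g
def load(f): return np.load('pics/'+f+'.npz')
def cam(g):
    R=cv2.Rodrigues(np.array(g['rvec'],float))[0]; t=np.array(g['tvec'],float).ravel(); return R,t
def toplane(g,u,v,z):
    R,t=cam(g); d=R.T@np.array([(u-g['cx'])/g['fx'],(v-g['cy'])/g['fy'],1]); c=-R.T@t
    return c+d*(z-c[2])/d[2]
def proj(g,p):
    R,t=cam(g); q=R@np.array(p)+t; return np.array([g['fx']*q[0]/q[2]+g['cx'],g['fy']*q[1]/q[2]+g['cy']])
E
python3 - <<'E'
from h import *
a=snap('top','top0');b=snap('side','side0')
for g in(a,b):
    R,t=cam(g);print((-R.T@t).round(3),R.round(2).tolist(),g['fx'])
im=np.vstack([cv2.resize(a['img'],(800,600))]);cv2.imwrite('pics/top0b.png',im)
cv2.imwrite('pics/side0b.png',cv2.resize(b['img'],(800,600)))
E
```

```text
[ 0.362 -0.039  1.219] [[0.03, -1.0, 0.01], [-0.99, -0.03, -0.13], [0.13, -0.0, -0.99]] 371.1351801731651
[-0.355 -1.016  1.187] [[0.75, -0.66, -0.01], [-0.44, -0.48, -0.76], [0.5, 0.57, -0.65]] 465.17910123235447
```

View pics/top0b.png

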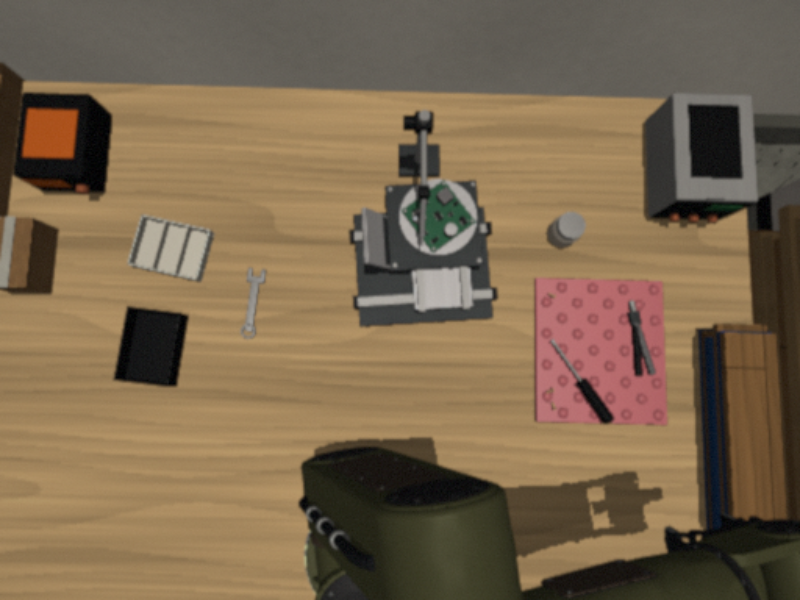

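View pics/side0b.png

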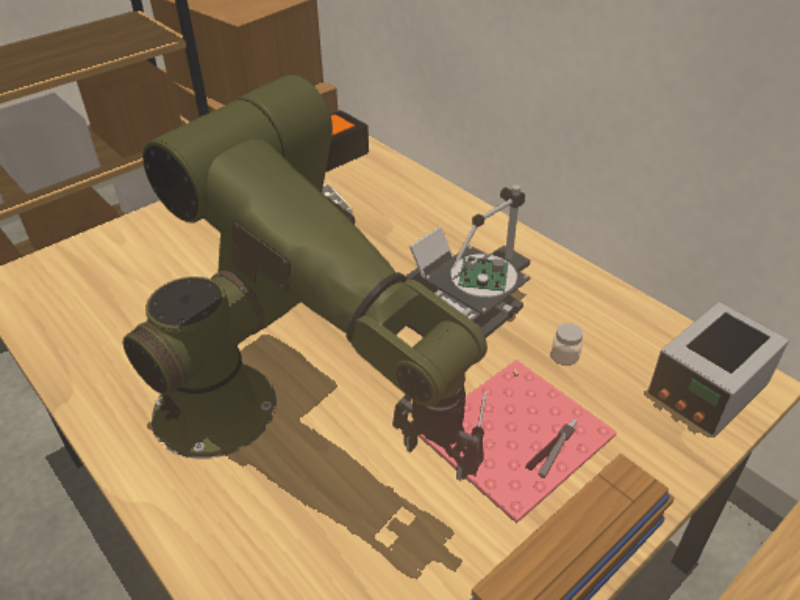

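Top view (800-px scale): stage at about (355-495, 180-325), handle plate at (373, 238), board at (440, 217), and the pointer comes down over the board. The side view also shows the stage, unobstructed. Next I enlarge both.

```bash
python3 - <<'E'
import cv2
a=cv2.imread('pics/top0.png')[112:187,222:322]
b=cv2.imread('pics/side0.png')[115:205,250:350]
cv2.imwrite('pics/top0c.png',cv2.resize(a,None,fx=8,fy=8,interpolation=cv2.INTER_CUBIC))
cv2.imwrite('pics/side0c.png',cv2.resize(b,None,fx=6.6666,fy=6.6666,interpolation=cv2.INTER_CUBIC))
E
```

```text
(no output)
```

View pics/top0c.png

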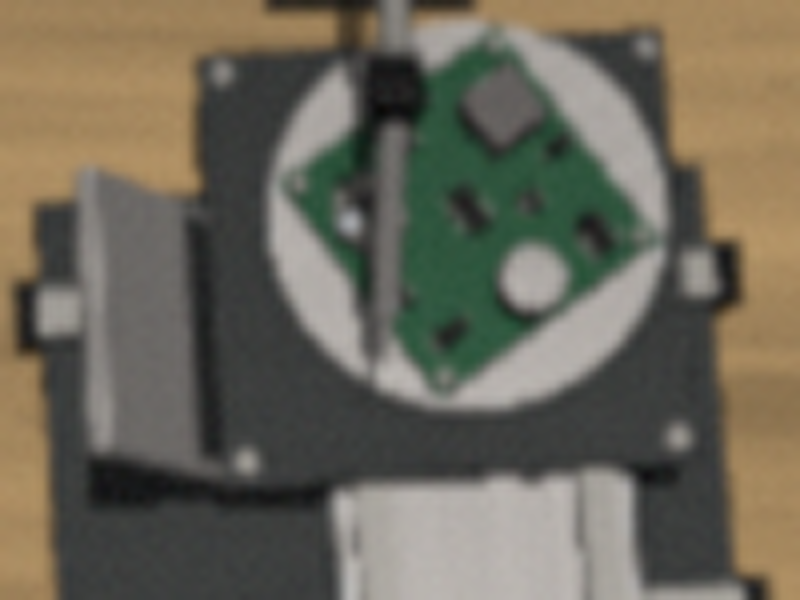

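View pics/side0c.png

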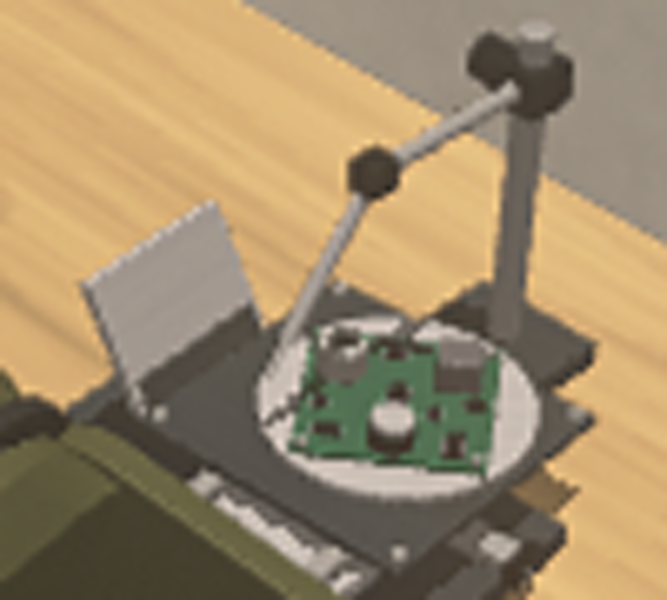

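Top crop: can top centre (533,275), relay top centre (505,105), tip about (374,372), board corners (495,38), (290,183), (445,380), (652,238). The plate's upper edge runs (90,172)-(105,452). Side crop: can top (391,416), tip about (267,405).

```bash
python3 - <<'E'
from h import *
a=load('top0');b=load('side0')
T=lambda x,y:((x+.5)/8-.5+222,(y+.5)/8-.5+112)
S=lambda x,y:((x+.5)/6.6667-.5+250,(y+.5)/6.6667-.5+115)
P=lambda n,g,uv,z:print(n,(toplane(g,*uv,z)*1000).round(1))
P('can',a,T(533,275),.088);P('can s',b,S(391,416),.088)
P('relay',a,T(503,105),.088);P('relay s',b,S(465,352),.088)
P('tip',a,T(374,372),.1);P('tip s',b,S(267,405),.1)
for c in[(495,38),(290,183),(445,380),(652,238)]:P('corner',a,T(*c),.068)
for c in[(220,73),(645,47),(678,437),(246,461)]:P('bolt',a,T(*c),.055)
P('edge far',a,T(90,172),.1277);P('edge near',a,T(103,452),.1277)
P('edge s far',b,S(212,203),.1277);P('edge s near',b,S(83,286),.1277)
s=r.sense();print(s['time_s'],s['position'],s['ee_rot'],r.tcp_to_grasp)
E
```

```text
can [ 650.6 -147.5   88. ]
can s [ 650.6 -148.3   88. ]
relay [ 718.8 -134.8   88. ]
relay s [ 722.6 -137.    88. ]
tip [607.6 -85.7 100. ]
tip s [ 595.9 -105.7  100. ]
corner [ 752.8 -132.9   68. ]
corner [690.6 -52.   68. ]
corner [ 612.2 -115.2   68. ]
corner [ 672.  -196.6   68. ]
bolt [739.4 -22.7  55. ]
bolt [ 755.1 -194.9   55. ]
bolt [ 594.3 -209.5   55. ]
bolt [579.9 -37.4  55. ]
edge far [675.7  24.4 127.7]
edge near [568.3  16.  127.7]
edge s far [676.9  23.6 127.7]
edge s near [568.5  14.8 127.7]
0.1 [ 0.12897779 -0.53441279  0.20407059] [[ 9.72087215e-01  2.34619698e-01 -2.09804388e-04]
 [ 2.34619788e-01 -9.72086641e-01  1.05707413e-03]
 [ 4.40623702e-05 -1.07679251e-03 -9.99999419e-01]] -0.0187
```

```bash
python3 - <<'E'
from h import *
a=load('top0');b=load('side0')
for z in(.09,.1,.11):
    p=toplane(a,(374.5)/8-.5+222,372.5/8-.5+112,z); print(p,(proj(b,p)+.5-[250,115])*6.6667)
A=cv2.resize(a['img'][145:170,255:281],None,fx=15,fy=24*15/24,interpolation=cv2.INTER_CUBIC)
B=cv2.resize(b['img'][160:185,280:306],None,fx=15,fy=15,interpolation=cv2.INTER_CUBIC)
cv2.imwrite('pics/tip.png',np.hstack([A,B]))
E
```

```text
[ 0.60979882 -0.08613879  0.09      ] [259.94782247 392.00847266]
[ 0.60760523 -0.08571696  0.1       ] [257.22924927 379.38204831]
[ 0.60541165 -0.08529512  0.11      ] [254.48731641 366.64712993]
```

View pics/tip.png

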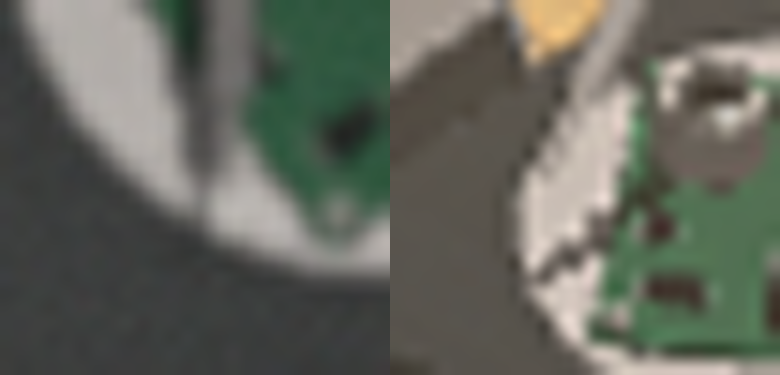

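The needle ends at about (205,190) in the left half and (545,170) in the right half, so the tip is near (0.607,-0.087). The slide axes are yawed about +5.1° and the handle origin is near (0.624, 0.008). I'll approach with the tool's x along slide_x, keeping clear of the pointer.

```bash
python3 -m creep '{"fingers":[6,6,6,6,6,6,6,6,6,6,6,6],"travel":[[3.5,-4.2,0],[3.5,-4.2,0],[3.5,-4.2,0],[3.5,-4.2,0],[3.5,-4.2,0],[3.5,-4.2,0],[3.5,-4.2,0],[3.5,-4.2,0],[3.5,-4.2,0],[3.5,-4.2,0],[3.5,-4.2,0],[3.5,-4.2,0]],"twist":[8.5,0,0,0,0,0,0,0,0,0,0,0]}'
cat > st.py <<'E'
from h import *
s=r.sense();R=np.array(s['ee_rot']);p=np.array(s['position'])
print(s['time_s'],p.round(4),'yaw',np.degrees(np.arctan2(R[1,0],R[0,0])).round(2),'F',np.round(s['ft_force'],1),s['width'],s['finger_force'],np.round(s['joint_pos'],2))
import sys
if len(sys.argv)>3: print('travel cm',(R.T@(np.array(list(map(float,sys.argv[1:4])))-p)*100).round(2))
E
python3 st.py 0.624 0.008 0.088
```

```text
time_s: 1.6
position: [0.4966, 0.0103, 0.2045]
ee_rot: [[0.996, 0.089, -0.0], [0.089, -0.996, -0.0], [-0.0, 0.0, -1.0]]
ft_force: [0.4, -1.7, -0.7]
width: 0.0599
finger_force: 0.0
1.6 [0.4966 0.0103 0.2045] yaw 5.08 F [ 0.4 -1.7 -0.7] 0.059932868452673115 0.0 [-0.05  0.18  1.67 -0.    1.29  1.43]
travel cm [12.67  1.36 11.64]
```

```bash
python3 -m creep '{"fingers":[7,7,7,7,7,7,7,7],"travel":[[4.2,0.4,0],[4.2,0.4,0],[4.27,0.4,0],[0,0,0],[0,0,3],[0,0,3],[0,0,3],[0,0,2]],"twist":[0,0,0,0,0,0,0,0]}'
python3 - <<'E'
from h import *
b=snap('side','side1')['img'][100:205,235:375];cv2.imwrite('pics/side1c.png',cv2.resize(b,None,fx=5.5,fy=5.5,interpolation=cv2.INTER_CUBIC))
E
python3 st.py 0.624 0.008 0.088
```

```text
time_s: 2.6
position: [0.622, 0.0079, 0.0932]
ee_rot: [[0.996, 0.088, -0.002], [0.088, -0.996, 0.0], [-0.002, -0.0, -1.0]]
ft_force: [-0.7, -0.5, 0.4]
width: 0.07
finger_force: 0.0
2.65 [0.621  0.0079 0.0908] yaw 5.06 F [-0.2  0.1 -3.3] 0.07017067992746236 0.0 [-0.05  0.57  1.42 -0.    1.16  1.44]
travel cm [0.3  0.01 0.28]
```

View pics/side1c.png

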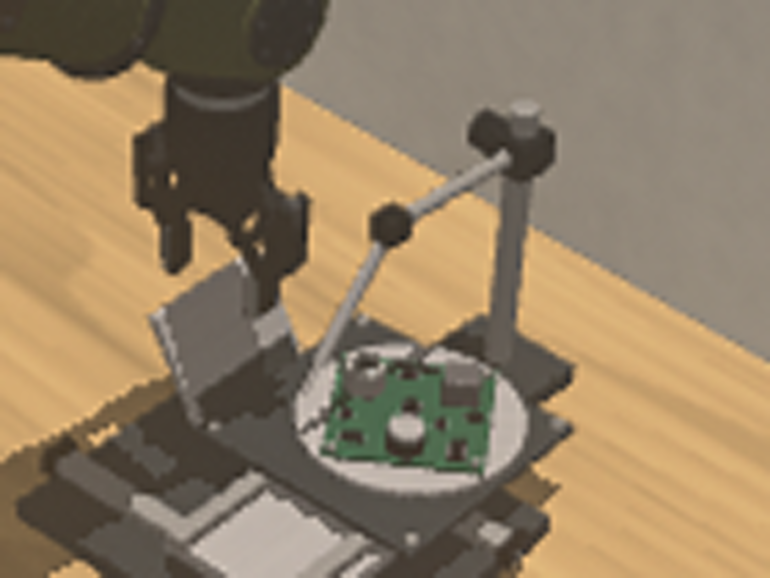

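The fingers straddle the plate: left finger outside at (175,260), right finger inside at (268,300). Closing.

```bash
python3 -m creep '{"fingers":[4,3,2,1,0,0,0,0],"travel":[[0.2,0,0.2],[0,0,0],[0,0,0],[0,0,0],[0,0,0],[0,0,0],[0,0,0],[0,0,0]],"twist":[0,0,0,0,0,0,0,0]}'; python3 st.py
```

```text
time_s: 3.65
position: [0.6255, 0.008, 0.0935]
ee_rot: [[0.996, 0.088, 0.001], [0.088, -0.996, -0.0], [0.001, 0.0, -1.0]]
ft_force: [-1.5, 2.1, 6.0]
width: 0.0105
finger_force: 53.3
3.65 [0.6255 0.008  0.0935] yaw 5.07 F [-1.5  2.1  6. ] 0.010510652717241682 53.30758810043335 [-0.05  0.57  1.41 -0.    1.17  1.44]
```

```bash
python3 -m creep '{"fingers":[0,0,0,0,0,0,0,0,0,0,0,0],"travel":[[-0.2,-0.4,0],[-0.4,-0.7,0],[-0.5,-0.9,0],[-0.5,-0.9,0],[-0.5,-0.9,0],[-0.5,-0.9,0],[-0.5,-0.9,0],[-0.4,-0.6,0],[-0.2,-0.3,0],[0,0,0],[0,0,0],[0,0,0]],"twist":[0,0,0,0,0,0,0,0,0,0,0,0]}'; python3 st.py
python3 - <<'E'
from h import *
a=snap('top','top2')['img'];b=snap('side','side2')['img']
A=cv2.resize(a[128:178,220:270],None,fx=8,fy=8,interpolation=cv2.INTER_CUBIC)
B=cv2.resize(b[145:195,265:315],None,fx=8,fy=8,interpolation=cv2.INTER_CUBIC)
cv2.imwrite('pics/p2.png',np.hstack([A,B]))
E
```

```text
time_s: 5.15
position: [0.5829, 0.0697, 0.0936]
ee_rot: [[0.996, 0.089, 0.002], [0.089, -0.996, 0.0], [0.002, -0.0, -1.0]]
ft_force: [-0.9, 2.0, 7.7]
width: 0.0104
finger_force: 54.1
5.15 [0.5829 0.0697 0.0936] yaw 5.08 F [-0.9  2.   7.7] 0.010441075557899188 54.12967259064317 [0.06 0.49 1.53 0.   1.12 1.54]
```

View pics/p2.png

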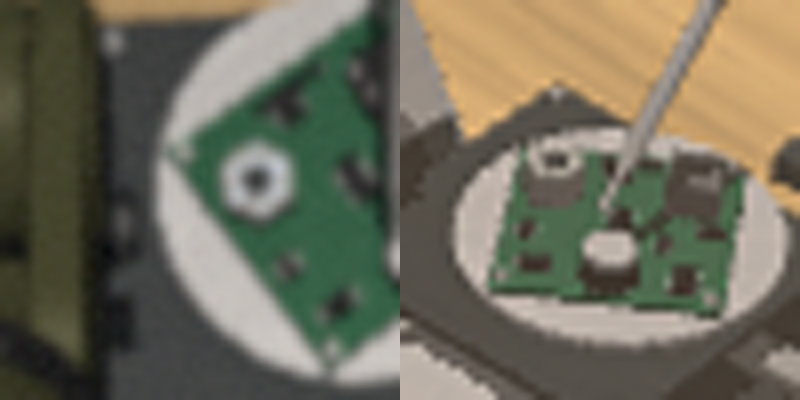

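I placed the top crop too far left, so it misses the can. In the side crop the needle ends at about (605,212) and the can top is at (611,245), which is close. I'll recrop the same frame.

```bash
python3 - <<'E'
from h import *
a=load('top2');b=load('side2')
A=cv2.resize(a['img'][142:172,252:282],None,fx=13,fy=13,interpolation=cv2.INTER_LANCZOS4)
B=cv2.resize(b['img'][160:190,277:307],None,fx=13,fy=13,interpolation=cv2.INTER_LANCZOS4)
cv2.imwrite('pics/p2b.png',np.hstack([A,B]))
for q in[(.6076,-.0857,.1),(.6076,-.0857,.088),(.6076,-.0857,.11)]:
    print(((proj(a,q)+.5-[252,142])*13).round(),((proj(b,q)+.5-[277,160])*13+[390,0]).round())
E
```

```text
[218. 215.] [541. 155.]
[216. 226.] [539. 187.]
[220. 206.] [542. 127.]
```

View pics/p2b.png

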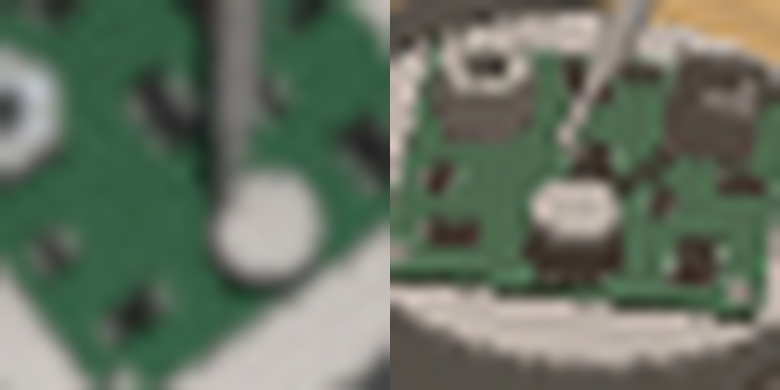

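```bash
python3 - <<'E'
from h import *
a=load('top2');b=load('side2')
A=lambda x,y:(x/13-.5+252,y/13-.5+142)
B=lambda x,y:((x-390)/13-.5+277,y/13-.5+160)
print('can',toplane(a,*A(268,227),.088),toplane(b,*B(575,206),.088))
for t in[(566,143),(565,149),(564,155)]:
    p=toplane(b,*B(*t),.1);print('tip s',p,(proj(a,p)+.5-[252,142])*13)
for t in[(217,204),(228,200),(228,190),(230,185)]: print('tip t',toplane(a,*A(*t),.1))
# triangulate needle: side needle points vs top needle line
Pm=lambda g:np.array([[g['fx'],0,g['cx']],[0,g['fy'],g['cy']],[0,0,1]])@np.c_[cam(g)]
# top needle line x=240-(y)*0.06 in crop; side needle tip & point up at (625,30)
l=np.cross([*A(240,0),1],[*A(231,150),1])
n=l@Pm(a)  # plane
R,t=cam(b);c=-R.T@t
for s in[(566,143),(565,149),(564,155),(598,80),(628,20)]:
    u,v=B(*s);d=R.T@np.array([(u-b['cx'])/b['fx'],(v-b['cy'])/b['fy'],1])
    k=-(n[:3]@c+n[3])/(n[:3]@d);p=c+k*d;print('needle',s,p.round(4),((proj(a,p)+.5-[252,142])*13).round())
E
```

```text
can [ 0.60770884 -0.09810262  0.088     ] [ 0.60935502 -0.09851407  0.088     ]
tip s [ 0.6167031  -0.08674937  0.1       ] [223.70309973 177.78899123]
tip s [ 0.61458797 -0.0884945   0.1       ] [230.88647806 186.72916129]
tip s [ 0.61247787 -0.09023547  0.1       ] [238.05616701 195.65229403]
tip t [ 0.610326   -0.08529127  0.1       ]
tip t [ 0.61136284 -0.08787562  0.1       ]
tip t [ 0.61377884 -0.08782685  0.1       ]
tip t [ 0.61500023 -0.08827614  0.1       ]
needle (566, 143) [ 0.6154 -0.088   0.1014] [229. 182.]
needle (565, 149) [ 0.6151 -0.088   0.0995] [229. 185.]
needle (564, 155) [ 0.6147 -0.0881  0.0975] [229. 188.]
needle (598, 80) [ 0.6274 -0.0879  0.1179] [233. 116.]
needle (628, 20) [ 0.6385 -0.0877  0.1336] [237.  53.]
```

The two cameras now agree: tip (0.615,-0.088), can (0.6085,-0.098). The correction is +7.4 mm along slide_x and +9.7 mm along slide_y. The shortfall probably came from the carrier shifting as the fingers closed.

```bash
python3 -m creep '{"fingers":[0,0,0,0,0,0,0,0],"travel":[[0.2,-0.25,0],[0.2,-0.25,0],[0.2,-0.25,0],[0.14,-0.22,0],[0,0,0],[0,0,0],[0,0,0],[0,0,0]],"twist":[0,0,0,0,0,0,0,0]}'; python3 st.py
python3 - <<'E'
from h import *
a=snap('top','top3');b=snap('side','side3')
A=cv2.resize(a['img'][142:172,252:282],None,fx=13,fy=13,interpolation=cv2.INTER_LANCZOS4)
B=cv2.resize(b['img'][160:190,277:307],None,fx=13,fy=13,interpolation=cv2.INTER_LANCZOS4)
cv2.imwrite('pics/p3.png',np.hstack([A,B]))
for q in[(.615,-.088,.1),(.615,-.088,.088)]:
    print(((proj(a,q)+.5-[252,142])*13).round(),((proj(b,q)+.5-[277,160])*13+[390,0]).round())
E
```

```text
time_s: 6.25
position: [0.5895, 0.0798, 0.0936]
ee_rot: [[0.996, 0.088, 0.002], [0.088, -0.996, -0.0], [0.002, 0.0, -1.0]]
ft_force: [-0.0, -0.2, 7.1]
width: 0.0102
finger_force: 54.0
6.25 [0.5895 0.0798 0.0936] yaw 5.07 F [-0.  -0.2  7.1] 0.010248365806325741 53.97033208049834 [ 0.07  0.51  1.5  -0.    1.13  1.56]
[229. 185.] [565. 148.]
[226. 196.] [563. 180.]
```

View pics/p3.png

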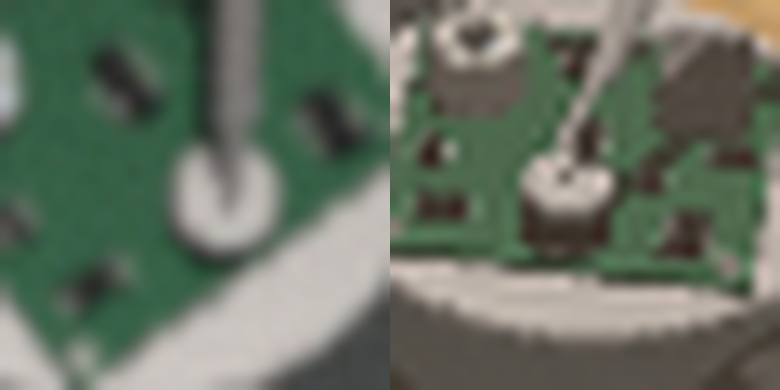

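The tip and its shadow are centred over the can top: can at top (226,198), side (568,183), within about 2-3 mm. I hold for another second, then step by the can-to-relay chord, which is -70.6 mm along slide_x and -6.4 mm along slide_y.

```bash
python3 -m creep '{"fingers":[0,0,0,0,0,0,0,0],"travel":[[0,0,0],[0,0,0],[0,0,0],[0,0,0],[0,0,0],[0,0,0],[0,0,0],[0,0,0]],"twist":[0,0,0,0,0,0,0,0]}' >/dev/null
python3 -m creep '{"fingers":[0,0,0,0,0,0,0,0,0,0,0,0],"travel":[[-0.5,0.04,0],[-0.9,0.08,0],[-0.9,0.08,0],[-0.9,0.08,0],[-0.9,0.08,0],[-0.9,0.08,0],[-0.9,0.08,0],[-0.7,0.08,0],[-0.46,0.04,0],[0,0,0],[0,0,0],[0,0,0]],"twist":[0,0,0,0,0,0,0,0,0,0,0,0]}'; python3 st.py
python3 - <<'E'
from h import *
a=snap('top','top4');b=snap('side','side4')
# measured shift of the board scenery between frames, via tracking of distinct features
for n,g,o in(('top',a,load('top3')),('side',b,load('side3'))):
    q=[proj(g,(.615,-.088,.088))]
    print(n,q)
E
```

```text
time_s: 8.85
position: [0.5196, 0.0673, 0.0935]
ee_rot: [[0.996, 0.088, 0.001], [0.088, -0.996, 0.0], [0.001, -0.0, -1.0]]
ft_force: [-2.4, 3.0, 9.5]
width: 0.0103
finger_force: 54.4
8.85 [0.5196 0.0673 0.0935] yaw 5.07 F [-2.4  3.   9.5] 0.010280637220340255 54.426427222788334 [0.06 0.36 1.71 0.   1.06 1.54]
top [array([268.91461551, 156.57741149])]
side [array([289.82487364, 173.35887526])]
```

```bash
python3 -m creep '{"fingers":[1.5,2,3,4,5,6,7,7,7],"travel":[[0,0,0],[0,0,0],[0,0,0],[0,0,0],[0,0,0],[0,0,0],[0,0,0],[0,0,0],[0,0,0]],"twist":[0,0,0,0,0,0,0,0,0]}'; 
python3 -m creep '{"fingers":[7,7,7,7,7,7],"travel":[[0,0,1],[0,0,-2],[0,0,-3],[0,0,-3],[0,0,-3],[0,0,0]],"twist":[0,0,0,0,0,0]}' > /dev/null; python3 st.py
python3 - <<'E'
from h import *
a=snap('top','top5');b=snap('side','side5')
for n,g,o,c in(('top',a,load('top4'),(255,140,290,175)),('side',b,load('side4'),(275,155,320,190))):
    f=lambda i:np.float32(cv2.cvtColor(i[c[1]:c[3],c[0]:c[2]],cv2.COLOR_BGR2GRAY))
    print(n,cv2.phaseCorrelate(f(o['img']),f(g['img'])))
A=cv2.resize(a['img'][137:167,252:282],None,fx=13,fy=13,interpolation=cv2.INTER_LANCZOS4)
B=cv2.resize(b['img'][160:190,277:307],None,fx=13,fy=13,interpolation=cv2.INTER_LANCZOS4)
cv2.imwrite('pics/p5.png',np.hstack([A,B]))
for q in[(.615,-.088,.1),(.615,-.088,.088)]:
    print(((proj(a,q)+.5-[252,137])*13).round(),((proj(b,q)+.5-[277,160])*13+[390,0]).round())
E
```

```text
time_s: 10.07
position: [0.5193, 0.0672, 0.0926]
ee_rot: [[0.996, 0.088, 0.0], [0.088, -0.996, -0.0], [0.0, 0.0, -1.0]]
ft_force: [-0.4, 0.5, 0.2]
width: 0.0699
finger_force: 0.0
10.825 [0.5201 0.0672 0.194 ] yaw 5.07 F [-0.8 -0.  -0.7] 0.06968118332871097 0.0 [ 0.06  0.25  1.61 -0.    1.28  1.54]
top ((0.019774096050817036, 0.0027407752196104695), 1.0069451137089436)
side ((0.4839216979352905, 0.01778607594642523), 1.0048814498348)
[229. 250.] [565. 148.]
[226. 261.] [563. 180.]
```

View pics/p5.png

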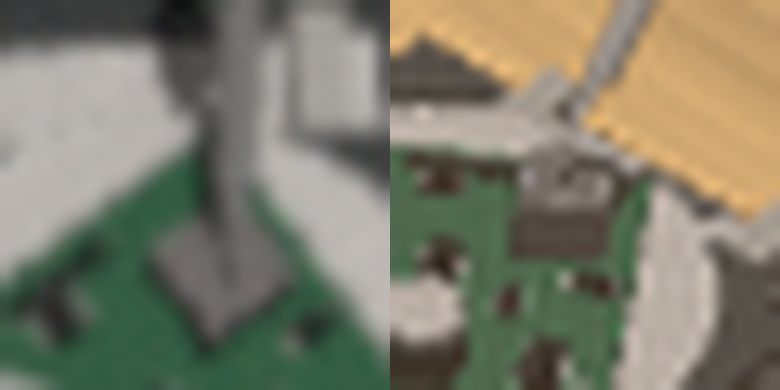

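The needle ends over the relay's middle: relay top centre is about (223,270) in the top view and (565,185) in the side view, against expected (226,261) and (563,180), so about 2 mm off. The board did not shift on release. Handing in.

```bash
python3 -c "
from plant import r
print(r.job_done())"
```

```text
the job is handed in; nothing more can be done
None
```

I held the can still under the pointer for over a second, within about 3 mm, then stepped the relay under it to about 2 mm, let go and handed the job in at about 11 s; the judge's verdict was not returned.

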